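# Square a punch holder into the corner of the locating fence

## Task

Slide the punch holder with the round shank along the bench into the inside corner of the locating fence, so that its long side sits flush against the long rail and its end sits flush against the short stop. Push it with the fingers on the edges of its plate only: do not touch its shank, and do not lift or tip it. Leave the holder with the square shank and the other things on the bench where they are.

Things in the scene. Friction and masses are not known exactly. Their poses are not given: they have to be found in the camera images.
- round_holder: the work: an aluminium plate 64 mm (its x) by 104 mm (its y), 18 mm thick, loose and flat on the bench, 0.4 to 0.7 kg, with four small dark screw holes and a ROUND steel shank on the middle of its top. Origin: centre of its underside; z up. Its x axis starts within 25 degrees of the fence's x; a half turn makes no difference. Sliding it takes about 2 to 7 N.
- round_holder_shank: the round steel shank fixed on that plate: 36 mm in diameter, from 18 to 40 mm above the bench, on the plate's centre. Its origin and axes are those of the plate (bench height, not the shank's top). Not to be touched.
- square_holder: the other punch holder, loose, to be left alone: the same plate and size, but with a SQUARE steel shank 34 x 34 mm, from 18 to 40 mm above the bench. Origin and axes as for the round one. The two holders may stand in either of the two places.
- fence: the fixed L-shaped locating fence, dark steel bars 18 mm wide, 22 mm high. Origin: the inside corner, at bench height. Long rail: inner face is the plane x = 0, facing -x (towards the robot), from the corner 560 mm along -y. Short stop: inner face is the plane y = 0, facing -y, from the corner 85 mm along -x. Seated, the holder's centre is at x = -32, y = -52 mm here, axes parallel.
- die_ring: bystander: loose dark steel ring, 72 mm across, 42 mm hole, 20 mm high. Origin: centre of its underside.
- oil_can: bystander: loose red oil can, 64 mm across, 115 mm high, its thin bent spout up to 170 mm. Origin: centre of its underside.
- screwdriver: bystander: loose screwdriver lying on the bench, roughly along world x, handle towards the robot; about 200 mm long, its handle under 35 mm thick. Its origin lies on its length, at bench height.
Mind the look-alikes: they are no part of the job. Leave any blue or pink look-alike of the round_holder alone.

How it is judged (in metres and radians):
At the end, for the whole second after the job is handed in: The round-shank holder lies flat and still in the inside corner: its centre within 3.5 mm of the seated place off the long rail and off the short stop, square to them within 0.04 rad (2.3 degrees) (x of round_holder in the frame of fence between -0.0355 and -0.0295 m and y of round_holder in the frame of fence between -0.0555 and -0.0495 m and angle between the y axis of round_holder and the y axis of fence, either way round below 0.04 rad and angle between round_holder's own z axis and vertical below 0.04 rad and height (world z) of round_holder below 0.003 m and linear speed of round_holder below 0.01 m/s); the robot touches nothing.
It fails at once if the round-shank holder is lifted off the bench or tipped (height (world z) of round_holder above 0.006 m or angle between round_holder's own z axis and vertical above 0.12 rad).
It fails at once if the fingers or the arm press on its shank (contact force between round_holder_shank and the fingers above 1.5 N or contact force between round_holder_shank and the arm above 1.5 N).
It fails at once if the square-shank holder is moved more than 12 mm (distance of square_holder from where it was at the start of the episode above 0.012 m).
It fails at once if the ring, the oil can or the screwdriver is moved more than 15 mm (distance of any of die_ring, oil_can, screwdriver from where it was at the start of the episode above 0.015 m).
It also fails if it takes over 51 s, if anything falls off the work surface, if the arm or the gripper's body presses on something with over 40 N, if the wrist force passes 120 N, or if a joint passes its speed limit or range.

## Robot

A 6-joint arm with a two-finger parallel gripper is mounted at the origin on the work surface. World frame = base frame: x ahead of the robot, y to its left, z up, the work surface at z = 0. Lengths are in m, angles in degrees, forces in N, time in s.
With the tool pointing down it reaches from about 0.4 to 0.825 m from the base axis. Payload 7 kg.
Tool frame: the origin (TCP) lies between the finger pads; the fingertips stand 11 mm ahead of it and the grasp point (between the pads) lies 8 mm behind it (r.tcp_to_tips is the distance from the TCP to the fingertips, in m); x points along the fingers, y is the direction in which the jaws open and shut, and the axes are right-handed (so a half turn about x gives the same grasp; the last joint's range is limited). The gripper opens to 88 mm and grips with 3 to 60 N. Pads are 19 mm wide; open, the fingers measure 130 mm over their backs; the gripper's body (78 mm by 193 mm) begins 47 mm behind the grasp point.
Start: joints at [-48.925, 20.546, 0.682, 0, -70.136, -16.507], TCP at [0.281, -0.614, 0.238] pointing down, gripper open.
Joint ranges: [-176.03, 176.03], [-82.01, 121.73], [-58.28, 71.71], [-173.87, 95.51], [-174.79, -0.11], [-173.66, 173.66]. Speed limits (degrees/s): [136.94, 136.94, 172.46, 180, 180, 180].

## Interface

Orientations are given as [roll, pitch, yaw] about the fixed x, y, z axes, in that order (R = Rz(yaw) Ry(pitch) Rx(roll)).
In Python, from plant import r gives the robot as it stands.
- The arm moves only by the tool arm_command, never from a script. Its argument "plan" is a list of rows, each an object of numbers: "dx", "dy", "dz": the shift along the tool's x, y, z each as a share of 0.02 m, from -1 to 1; "wx", "wy", "wz": the turn, a rotation vector about the tool's x, y, z each as a share of 0.08 rad, from -1 to 1. In form: [{"dx": .., "dy": .., "dz": .., "wx": .., "wy": .., "wz": ..}, ...]. A call has 1 to 20 rows; each row shifts and turns the pose as measured when the row begins, along the tool's axes as they then stand; what a row does not reach is not made up. A row lasts 1/12 s, in which the tool goes at most 41.7 mm and 7.16 degrees, less where a joint would pass 70% of its speed; a pose out of reach is approached as far as the arm can. A call with a number of a shift or a turn outside -1 to 1 is refused whole. A call with a gripper value outside its range is refused whole. "fingers" is the closure, from -1 (fully open) to 1 (shut), so that 0 is half open, set as the call begins (left out, the last holds). The fingers move at their own pace and stop on an object; "force" is the grip in N (left out, the last holds). Time passes only in rows, so rows that do not move let the fingers close. It gives the time, the measured TCP pose, the force and the opening at its end, in the units of the state.
- r.get_state(): the state, without advancing time (a new reading comes with each control period).
- r.capture(name): name is "scene" or "top" or "wrist"; returns (picture, depth): 400x640x3 uint8, red, green, blue; 400x640 float32, m along the optical axis (not along the pixel's ray), 0 where there is no reading.
- r.camera_model(name): a dict with "vertical_fov" (degrees; the focal length in pixels is half the picture's height over the tangent of half this angle, whatever the lens; pixels are square), "cx", "cy" (the principal point, pixels), "dist" ([k1, k2, p1, p2, k3] as OpenCV has them; the pictures are not rectified), "R" (3x3) and "t" (3): a world point X has camera coordinates R X + t. Camera axes: x right, y down, z forward; pixel columns grow to the right and rows downward; lengths in m; the calibration is good to about 2 mm. A picture is of the moment at which its call begins: read the wrist's pose just before it. camera_model takes no time and is no camera call; for the wrist camera it gives the pose at the moment of the call.
- r.close_job(): hands the job in, once; it reports no verdict.
Trained networks look in the newest picture that a camera, given by its name, has taken for a name from the list of things; names that differ only in an ending like _2 or _b are one class to them, and where a whole thing is asked for, a point or a joint stands for the part that bears it (a point fixed in the world has none). Each returns a list of dicts, best first, with "score" (0 to 1); they miss things now and then, are a little off and sometimes report something else, mostly with a low value. They report only what shows in the picture. A call takes as long as a camera call. They do not tell look-alikes from the thing itself.
- r.cut_out(camera, query): "mask" (400x640 bool, what is visible of it) and "bbox" ([left, top, width, height] in pixels, round what is visible of it).
- r.spot_point(camera, query): "centre" ([column, row] in pixels: a listed point, or the origin of a listed thing).
The state is a dict: "time_s": time; "joints": joint angles; "qd": joint speeds; "joint_torque": joint torques, N m; "tcp_pos": TCP position; "eef_rot": TCP orientation; "contact_force": force on the tool from outside, world axes, zero at the start; "moment": the same for the moment, N m; "gripper_width": finger opening in m.
Only numpy, scipy, OpenCV 4.12 (cv2) and the standard library are available. Lean on these libraries where they do the work, as an engineer would, in place of code of your own. Each camera call takes 0.05 s, during which the arm holds its last target.

## Working session

There is one attempt and no reset: what is moved stays moved. The work goes in short steps, Python scripts to look and compute and a tool call to move; the robot and the scene stay as the last step left them, time stands still between calls to the robot, and variables do not carry over. Pictures are saved under pics/ and viewed, and the job is handed in when it is done.

Besides the shell and the picture viewer there is one more tool, called by a JSON object that holds its "method" and its "body", one argument or row to a line. arm_command: Moves the arm, as the interface text tells. Shift numbers are shares of 0.02 m and turn numbers shares of 0.08 rad, none past 1 either way. Its arguments: {"type":"object","properties":{"plan":{"type":"array","items":{"type":"object","properties":{"dx":{"type":"number"},"dy":{"type":"number"},"dz":{"type":"number"},"wx":{"type":"number"},"wy":{"type":"number"},"wz":{"type":"number"}}}},"fingers":{"type":"number"},"force":{"type":"number"}},"required":["plan"]}

```bash
mkdir -p pics; ls; python3 - <<'E'
from plant import r
import cv2
s=r.get_state();print(s)
for n in("top","scene"):
    p,d=r.capture(n);cv2.imwrite(f"pics/{n}0.png",p[:,:,::-1]);m=r.camera_model(n);print(n,m)
    for q in("round_holder","square_holder"):
        for o in r.spot_point(n,q)[:3]:print(q,o)
E
```

```text
pics
{'time_s': 0.0, 'joints': array([-4.89238256e+01,  2.05909049e+01,  6.34969399e-01, -1.73103610e-02,
       -7.01352085e+01, -1.65055683e+01]), 'qd': array([-0.06126621, -0.00236636, -0.00755449, -0.01352856,  0.02672192,
        0.02804887]), 'joint_torque': array([ 2.41201858e-03, -5.82713914e+01,  2.93052810e+01,  6.99740499e+00,
        6.75927935e-03, -1.61017288e-04]), 'tcp_pos': array([ 0.28043974, -0.61349092,  0.23664657]), 'eef_rot': array([ 96.38387568,  89.90741422, 120.94858671]), 'contact_force': array([ 0.71038089, -1.17317802, -0.12405026]), 'moment': array([0.01683049, 0.0050649 , 0.01273462]), 'gripper_width': 0.08763022856249328}
top {'vertical_fov': 42.195551267660946, 'cx': 321.678196270919, 'cy': 198.4989926164991, 'dist': array([-0.10714747,  0.        ,  0.        ,  0.        ,  0.        ]), 'R': array([[ 0.02025003, -0.99959499,  0.01999475],
       [-0.99019241, -0.02281663, -0.13783467],
       [ 0.13823506, -0.01700749, -0.99025341]]), 't': array([-0.04404102,  0.55889054,  1.16442101])}
round_holder {'centre': [312.7, 230.6], 'score': 0.95}
round_holder {'centre': [271.9, 288.6], 'score': 0.91}
round_holder {'centre': [318.0, 104.6], 'score': 0.83}
square_holder {'centre': [398.0, 235.3], 'score': 0.56}
scene {'vertical_fov': 42.88054042568713, 'cx': 325.3022680829914, 'cy': 193.78365953262949, 'dist': array([-0.05169814,  0.        ,  0.        ,  0.        ,  0.        ]), 'R': array([[ 0.07355239,  0.99724362,  0.0097574 ],
       [ 0.76998999, -0.0505678 , -0.63604899],
       [-0.63380239,  0.05429602, -0.77158699]]), 't': array([-0.02671129, -0.40032999,  1.75846773])}
round_holder {'centre': [333.9, 277.8], 'score': 0.92}
round_holder {'centre': [291.4, 151.9], 'score': 0.75}
round_holder {'centre': [322.9, 183.2], 'score': 0.72}
square_holder {'centre': [251.7, 186.8], 'score': 0.9}
```

View pics/top0.png

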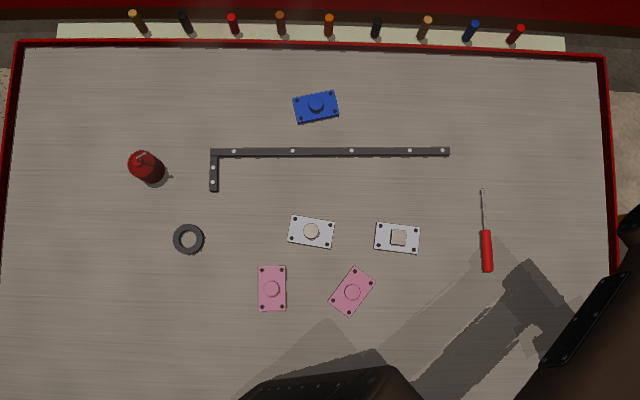

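View pics/scene0.png

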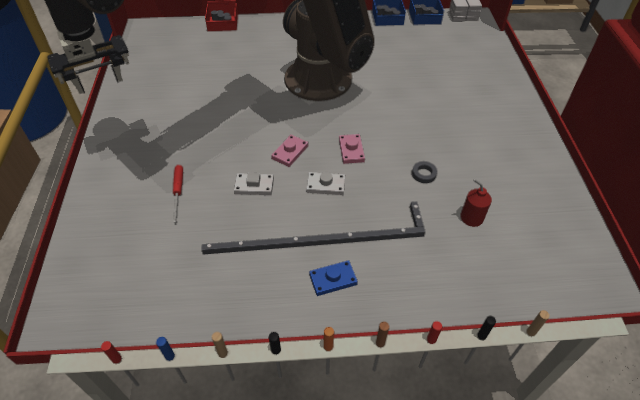

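The top picture shows the round work piece (silver, round shank) at about (312,231) and the square one at (398,237). The fence corner is at about (217,157). The pink and blue holders are look-alikes. Next I measure the poses.

```bash
cat > h.py <<'E'
from plant import r
import cv2,numpy as np
def K(m):
    f=200/np.tan(np.radians(m['vertical_fov'])/2)
    return np.array([[f,0,m['cx']],[0,f,m['cy']],[0,0,1]])
def px2w(m,pts,z):
    u=cv2.undistortPoints(np.array(pts,float).reshape(-1,1,2),K(m),m['dist']).reshape(-1,2)
    d=np.c_[u,np.ones(len(u))]@m['R']; c=-m['R'].T@m['t']
    return c[:2]+d[:,:2]*((z-c[2])/d[:,2])[:,None]
def w2px(m,P):
    return cv2.projectPoints(np.array(P,float).reshape(-1,1,3),cv2.Rodrigues(m['R'])[0],m['t'],K(m),m['dist'])[0].reshape(-1,2)
E
python3 - <<'E'
from h import *
p,d=r.capture("top");m=r.camera_model("top")
s=cv2.cvtColor(p,cv2.COLOR_RGB2HSV)
b=((s[:,:,2]>165)&(s[:,:,1]<40)).astype(np.uint8)
n,l,st,c=cv2.connectedComponentsWithStats(b)
for i in range(1,n):
    if 300<st[i,4]<4000:
        ys,xs=np.nonzero(l==i); w=px2w(m,np.c_[xs,ys],0.018)
        print("white",st[i],c[i],w.mean(0),cv2.minAreaRect((w*1000).astype(np.float32)))
for q in("fence","round_holder","square_holder","die_ring","screwdriver"):
    for o in r.cut_out("top",q)[:3]:
        ys,xs=np.nonzero(o['mask']);w=px2w(m,np.c_[xs,ys],0.018 if q!="fence" else .022)
        print(q,o['score'],o['bbox'],w.mean(0),w.min(0),w.max(0),cv2.minAreaRect((w*1000).astype(np.float32)))
o=p[80:320,150:520];cv2.imwrite("pics/z0.png",cv2.resize(o,None,fx=2.1,fy=2.1,interpolation=cv2.INTER_CUBIC)[:,:,::-1])
E
```

```text
white [288 215  47  33 808] [310.55940594 231.17821782] [ 0.48481956 -0.00781933] ((484.7236328125, -8.255897521972656), (100.5114974975586, 61.99498748779297), 81.25137329101562)
white [374 222  45  31 733] [395.37107776 236.84720327] [ 0.47563537 -0.20751647] ((474.57220458984375, -209.96913146972656), (100.69401550292969, 61.64698791503906), 84.07322692871094)
fence 0.87 [214.2, 149.8, 235.9, 41.8] [ 0.66875324 -0.01375999] [ 0.5762943  -0.33767665] [0.69496302 0.23719601] ((636.329345703125, -51.833892822265625), (101.83567810058594, 575.2041015625), 1.8679770231246948)
round_holder 0.73 [257.6, 266.8, 28.5, 45.3] [0.35352133 0.07901177] [0.30011076 0.04635553] [0.40461857 0.11667752] ((352.33416748046875, 80.92990112304688), (103.33154296875, 69.74889373779297), 1.338283896446228)
round_holder 0.72 [286.3, 216.4, 48.0, 34.2] [ 0.48443611 -0.00774776] [ 0.44628659 -0.06246499] [0.52200491 0.0470716 ] ((484.60302734375, -7.100486755371094), (104.37909698486328, 64.42990112304688), 81.79206848144531)
round_holder 0.67 [327.4, 266.9, 46.0, 47.6] [ 0.34739602 -0.10480935] [ 0.29278096 -0.15794094] [ 0.40343459 -0.05165565] ((346.1269836425781, -104.57626342773438), (65.31510162353516, 105.89999389648438), 54.194278717041016)
square_holder 0.97 [368.8, 220.3, 51.6, 35.9] [ 0.47359145 -0.21035448] [ 0.43824377 -0.26605671] [ 0.50804091 -0.15472575] ((473.84918212890625, -210.7030792236328), (108.55120086669922, 65.28652954101562), 84.05411529541016)
die_ring 0.63 [171.2, 222.8, 29.1, 33.3] [0.45889721 0.27844261] [0.42441101 0.24319402] [0.49498538 0.31500682] ((459.30120849609375, 278.1668701171875), (72.56432342529297, 68.65618896484375), 65.56217956542969)
screwdriver 0.76 [478.8, 197.3, 16.4, 74.1] [ 0.46270353 -0.42396631] [ 0.39859946 -0.44141655] [ 0.58010552 -0.4082076 ] ((488.96954345703125, -421.1841125488281), (182.009521484375, 29.028697967529297), 5.297484874725342)
```

View pics/z0.png

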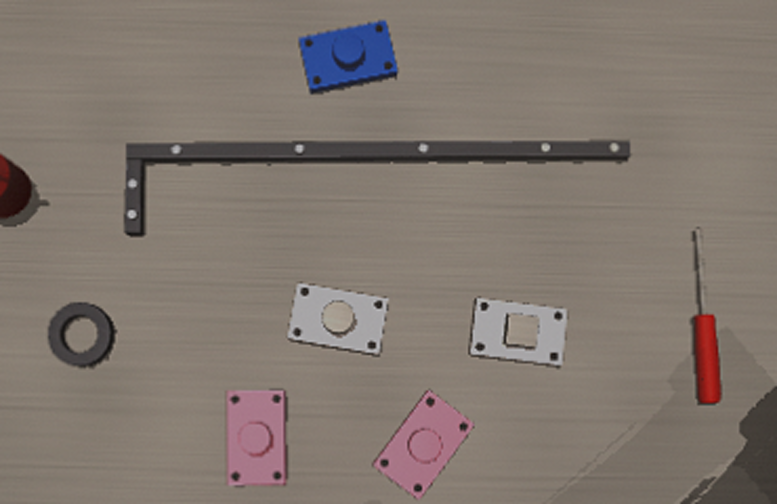

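```bash
python3 - <<'E'
from h import *
ps=[]
for i in range(3): ps.append(r.capture("top")[0].astype(float))
p=np.mean(ps,0);m=r.camera_model("top")
g=p.mean(2)
# rail lower edge: scan columns downwards
def edge(prof):
    dd=np.diff(prof);k=dd.argmax();
    w=np.clip(dd[max(0,k-2):k+3],0,None);return (w*np.arange(max(0,k-2),k+3)[:len(w)]).sum()/w.sum()+.5
def fit(pts,z,ax):
    w=px2w(m,pts,z)
    a=w[:,1-ax];b=w[:,ax]
    for _ in range(4):
        c=np.polyfit(a,b,1);e=b-np.polyval(c,a);k=abs(e)<2.5*e.std()+1e-6;a,b=a[k],b[k]
    return c,e.std(),len(a)
rl=[];rt=[];
for u in range(225,446):
    rl.append((u,149+edge(g[149:164,u])))
    rt.append((u,143+edge(-g[143:155,u])))
for z in(0,.022):print("rail inner z",z,fit(rl,z,0))
print("rail outer top",fit(rt,.022,0))
sl=[(211+edge(g[v,211:226]),v) for v in range(161,189)]
so=[(203+edge(-g[v,203:217]),v) for v in range(155,189)]
for z in(0,.022):print("stop inner",z,fit(sl,z,1))
print("stop outer",fit(so,.022,1))
print(g[150:165,330].round(),g[175,203:226].round())
print(-m['R'].T@m['t'])
E
```

```text
rail inner z 0 (array([-0.03033295,  0.66609966]), np.float64(0.000600181543055678), 221)
rail inner z 0.022 (array([-0.03033295,  0.66121868]), np.float64(0.0005894551954600925), 221)
rail outer top (array([-0.02921756,  0.68585415]), np.float64(0.0004349049526611312), 205)
stop inner 0 (array([0.03772202, 0.19406407]), np.float64(0.00016336931092631786), 27)
stop inner 0.022 (array([0.03772202, 0.19012568]), np.float64(0.00016044960098901185), 27)
stop outer (array([0.05456936, 0.19996917]), np.float64(0.005047478834101281), 34)
[ 69.  69.  68.  70.  54.  35.  47.  73. 127. 125. 124. 124. 123. 124.
 123.] [125. 126. 126. 126. 128. 123.  93.  63.  66.  66.  67.  68.  68.  58.
  22.  43.  98. 131. 128. 128. 127. 128. 127.]
[ 0.39333719 -0.0114673   1.23098695]
```

```bash
cat >> h.py <<'E'
from scipy.spatial.transform import Rotation as Ro
def go(tx,ty,tz,yaw):
    """rows needed: shift in tool axes (units) to target with tool y axis at world angle yaw (mod 180)"""
    s=r.get_state();R=Ro.from_euler('xyz',s['eef_rot'],degrees=True).as_matrix()
    ya=np.degrees(np.arctan2(R[1,1],R[0,1]))
    e=(yaw-ya+90)%180-90
    c=[np.array([0,0,-1.]),np.array([np.cos(np.radians(ya+e)),np.sin(np.radians(ya+e)),0])]
    T=np.array([c[0],c[1],np.cross(c[0],c[1])]).T
    rv=Ro.from_matrix(R.T@T).as_rotvec()
    d=np.array([tx,ty,tz])-s['tcp_pos']
    print("t",s['time_s'],"tcp",s['tcp_pos'].round(4),"ydir",round(ya,2),"tilt",R[:,0].round(3),"w",s['gripper_width'],"F",s['contact_force'].round(2),"j",s['joints'].round(0))
    print("world d",d.round(4),"tool units now",(R.T@d/.02).round(2),"tool units after turn",(T.T@d/.02).round(2),"turn units",(rv/.08).round(2),"deg",e)
    print("tool y,z in world",R[:,1].round(3),R[:,2].round(3))
E
python3 -c "
from h import *
go(.420,-.005,.10,91.7)"
```

```text
t 0.75 tcp [ 0.2806 -0.6139  0.2376] ydir 114.56 tilt [ 0. -0. -1.] w 0.08726369126219186 F [ 0.47 -0.    0.38] j [-49.  21.   1.  -0. -70. -17.]
world d [ 0.1394  0.6089 -0.1376] tool units now [ 6.88 24.79 18.99] tool units after turn [ 6.88 30.22  7.87] turn units [4.99 0.   0.  ] deg -22.86369966451133
tool y,z in world [-0.416  0.909 -0.   ] [0.909 0.416 0.   ]
```

{"method": "arm_command", "body": {
  "plan": [
    {"wx": 1},
    {"wx": 1},
    {"wx": 1},
    {"wx": 1},
    {"wx": 1},
    {"dy": 1, "dz": 0.3},
    {"dy": 1, "dz": 0.3},
    {"dy": 1, "dz": 0.3},
    {"dy": 1, "dz": 0.3},
    {"dy": 1, "dz": 0.3},
    {"dy": 1, "dz": 0.3},
    {"dy": 1, "dz": 0.3},
    {"dy": 1, "dz": 0.3},
    {"dy": 1, "dz": 0.3},
    {"dy": 1, "dz": 0.3}
  ],
  "fingers": 0,
  "force": 40
}}

```text
schema error: expected keys dx, dy, dz, wx, wy, wz
```

```bash
python3 -c "
from h import *
go(.420,-.005,.10,91.7)"
```

```text
t 0.75 tcp [ 0.2806 -0.6139  0.2376] ydir 114.56 tilt [ 0. -0. -1.] w 0.08726369126219186 F [ 0.47 -0.    0.38] j [-49.  21.   1.  -0. -70. -17.]
world d [ 0.1394  0.6089 -0.1376] tool units now [ 6.88 24.79 18.99] tool units after turn [ 6.88 30.22  7.87] turn units [4.99 0.   0.  ] deg -22.86369966451133
tool y,z in world [-0.416  0.909 -0.   ] [0.909 0.416 0.   ]
```

{"method": "arm_command", "body": {
  "plan": [
    {"dx": 0, "dy": 0, "dz": 0, "wx": 1, "wy": 0, "wz": 0},
    {"dx": 0, "dy": 0, "dz": 0, "wx": 1, "wy": 0, "wz": 0},
    {"dx": 0, "dy": 0, "dz": 0, "wx": 1, "wy": 0, "wz": 0},
    {"dx": 0, "dy": 0, "dz": 0, "wx": 1, "wy": 0, "wz": 0},
    {"dx": 0, "dy": 0, "dz": 0, "wx": 1, "wy": 0, "wz": 0},
    {"dx": 0, "dy": 1, "dz": 0.3, "wx": 0, "wy": 0, "wz": 0},
    {"dx": 0, "dy": 1, "dz": 0.3, "wx": 0, "wy": 0, "wz": 0},
    {"dx": 0, "dy": 1, "dz": 0.3, "wx": 0, "wy": 0, "wz": 0},
    {"dx": 0, "dy": 1, "dz": 0.3, "wx": 0, "wy": 0, "wz": 0},
    {"dx": 0, "dy": 1, "dz": 0.3, "wx": 0, "wy": 0, "wz": 0},
    {"dx": 0, "dy": 1, "dz": 0.3, "wx": 0, "wy": 0, "wz": 0},
    {"dx": 0, "dy": 1, "dz": 0.3, "wx": 0, "wy": 0, "wz": 0},
    {"dx": 0, "dy": 1, "dz": 0.3, "wx": 0, "wy": 0, "wz": 0},
    {"dx": 0, "dy": 1, "dz": 0.3, "wx": 0, "wy": 0, "wz": 0},
    {"dx": 0, "dy": 1, "dz": 0.3, "wx": 0, "wy": 0, "wz": 0}
  ],
  "fingers": 0,
  "force": 40
}}

```text
time_s: 2.0
tcp_pos: [0.3394, -0.4085, 0.2363]
eef_rot: [-137.2, 90.0, -137.1]
contact_force: [0.4, -0.2, 0.3]
gripper_width: 0.0438
```

```bash
python3 -c "
from h import *
go(.420,-.005,.10,91.7)"
```

```text
t 2.0 tcp [ 0.3394 -0.4085  0.2363] ydir 90.14 tilt [-0. -0. -1.] w 0.04376712645522982 F [ 0.42 -0.22  0.27] j [-29.   7. -18.   0. -65. -61.]
world d [ 0.0806  0.4035 -0.1363] tool units now [ 6.8  20.17  4.08] tool units after turn [ 6.81 20.04  4.63] turn units [-0.34 -0.01  0.  ] deg 1.5608653173741658
tool y,z in world [-0.002  1.    -0.   ] [ 1.     0.002 -0.   ]
```

{"method": "arm_command", "body": {
  "plan": [
    {"dx": 0.2, "dy": 1, "dz": 0.23, "wx": -0.34, "wy": 0, "wz": 0},
    {"dx": 0.2, "dy": 1, "dz": 0.23, "wx": 0, "wy": 0, "wz": 0},
    {"dx": 0.2, "dy": 1, "dz": 0.23, "wx": 0, "wy": 0, "wz": 0},
    {"dx": 0.2, "dy": 1, "dz": 0.23, "wx": 0, "wy": 0, "wz": 0},
    {"dx": 0.2, "dy": 1, "dz": 0.23, "wx": 0, "wy": 0, "wz": 0},
    {"dx": 0.2, "dy": 1, "dz": 0.23, "wx": 0, "wy": 0, "wz": 0},
    {"dx": 0.2, "dy": 1, "dz": 0.23, "wx": 0, "wy": 0, "wz": 0},
    {"dx": 0.2, "dy": 1, "dz": 0.23, "wx": 0, "wy": 0, "wz": 0},
    {"dx": 0.4, "dy": 1, "dz": 0.23, "wx": 0, "wy": 0, "wz": 0},
    {"dx": 0.4, "dy": 1, "dz": 0.23, "wx": 0, "wy": 0, "wz": 0},
    {"dx": 0.4, "dy": 1, "dz": 0.23, "wx": 0, "wy": 0, "wz": 0},
    {"dx": 0.4, "dy": 1, "dz": 0.23, "wx": 0, "wy": 0, "wz": 0},
    {"dx": 0.4, "dy": 1, "dz": 0.23, "wx": 0, "wy": 0, "wz": 0},
    {"dx": 0.4, "dy": 1, "dz": 0.23, "wx": 0, "wy": 0, "wz": 0},
    {"dx": 0.4, "dy": 1, "dz": 0.23, "wx": 0, "wy": 0, "wz": 0},
    {"dx": 0.4, "dy": 1, "dz": 0.23, "wx": 0, "wy": 0, "wz": 0},
    {"dx": 0.4, "dy": 1, "dz": 0.23, "wx": 0, "wy": 0, "wz": 0},
    {"dx": 0.4, "dy": 1, "dz": 0.23, "wx": 0, "wy": 0, "wz": 0},
    {"dx": 0, "dy": 1, "dz": 0.23, "wx": 0, "wy": 0, "wz": 0},
    {"dx": 0, "dy": 0, "dz": 0, "wx": 0, "wy": 0, "wz": 0}
  ]
}}

```text
time_s: 3.67
tcp_pos: [0.4214, -0.0053, 0.1257]
eef_rot: [-8.0, 88.9, -6.1]
contact_force: [1.0, 1.2, -0.2]
gripper_width: 0.0437
```

```bash
python3 -c "
from h import *
go(.424,-.005,.016,91.7)"
```

```text
t 3.6667 tcp [ 0.4214 -0.0053  0.1257] ydir 91.93 tilt [ 0.018 -0.002 -1.   ] w 0.043686051916880554 F [ 1.01  1.19 -0.25] j [  27.    2.  -40.    1.  -47. -116.]
world d [ 0.0026  0.0003 -0.1097] tool units now [5.48 0.03 0.03] tool units after turn [5.48 0.01 0.13] turn units [0.05 0.23 0.03] deg -0.23098526052874035
tool y,z in world [-0.034  0.999 -0.003] [0.999 0.034 0.018]
```

{"method": "arm_command", "body": {
  "plan": [
    {"dx": 1, "dy": 0, "dz": 0, "wx": 0, "wy": 0.23, "wz": 0},
    {"dx": 1, "dy": 0, "dz": 0, "wx": 0, "wy": 0, "wz": 0},
    {"dx": 1, "dy": 0, "dz": 0, "wx": 0, "wy": 0, "wz": 0},
    {"dx": 1, "dy": 0, "dz": 0, "wx": 0, "wy": 0, "wz": 0},
    {"dx": 0.8, "dy": 0, "dz": 0, "wx": 0, "wy": 0, "wz": 0},
    {"dx": 0.4, "dy": 0, "dz": 0, "wx": 0, "wy": 0, "wz": 0},
    {"dx": 0, "dy": 0, "dz": 0, "wx": 0, "wy": 0, "wz": 0},
    {"dx": 0, "dy": 0, "dz": 0, "wx": 0, "wy": 0, "wz": 0}
  ]
}}

```text
time_s: 4.33
tcp_pos: [0.4252, -0.0037, 0.0204]
eef_rot: [-0.5, 89.6, 1.8]
contact_force: [-0.6, -0.2, 0.2]
gripper_width: 0.0435
```

```bash
python3 - <<'E'
from h import *
go(.444,-.005,.016,91.7)
p,d=r.capture("top");o=p[80:320,150:520];cv2.imwrite("pics/z1.png",cv2.resize(o,None,fx=2.1,fy=2.1,interpolation=cv2.INTER_CUBIC)[:,:,::-1])
E
```

```text
t 4.3333 tcp [ 0.4252 -0.0037  0.0204] ydir 92.24 tilt [ 0.007  0.    -1.   ] w 0.04354087314233838 F [-0.63 -0.23  0.16] j [  26.   13.  -46.    0.  -31. -115.]
world d [ 0.0188 -0.0013 -0.0044] tool units now [ 0.23 -0.1   0.94] tool units after turn [ 0.22 -0.09  0.94] turn units [0.12 0.09 0.  ] deg -0.5441124286721788
tool y,z in world [-0.039  0.999 -0.   ] [0.999 0.039 0.007]
```

View pics/z1.png

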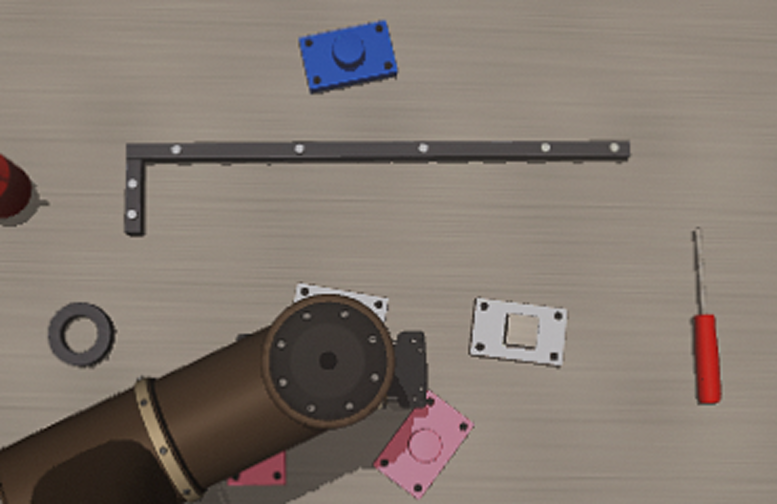

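{"method": "arm_command", "body": {
  "plan": [
    {"dx": 0.2, "dy": -0.1, "dz": 0.2, "wx": 0.1, "wy": 0.1, "wz": 0},
    {"dx": 0, "dy": 0, "dz": 0.3, "wx": 0, "wy": 0, "wz": 0},
    {"dx": 0, "dy": 0, "dz": 0.3, "wx": 0, "wy": 0, "wz": 0},
    {"dx": 0, "dy": 0, "dz": 0.3, "wx": 0, "wy": 0, "wz": 0},
    {"dx": 0, "dy": 0, "dz": 0.3, "wx": 0, "wy": 0, "wz": 0},
    {"dx": 0, "dy": 0, "dz": 0.3, "wx": 0, "wy": 0, "wz": 0},
    {"dx": 0, "dy": 0, "dz": 0.3, "wx": 0, "wy": 0, "wz": 0},
    {"dx": 0, "dy": 0, "dz": 0.3, "wx": 0, "wy": 0, "wz": 0}
  ]
}}

```text
time_s: 5.05
tcp_pos: [0.4736, -0.0056, 0.0185]
eef_rot: [173.8, 89.8, 175.4]
contact_force: [-6.5, 0.0, 5.1]
gripper_width: 0.0437
```

```bash
python3 - <<'E'
from h import *
go(.594,-.005,.016,91.7)
p,d=r.capture("scene");o=p[100:290,150:500];cv2.imwrite("pics/s1.png",cv2.resize(o,None,fx=2.2,fy=2.2,interpolation=cv2.INTER_CUBIC)[:,:,::-1])
E
```

```text
t 5.05 tcp [ 0.4736 -0.0056  0.0185] ydir 91.64 tilt [-0.003  0.    -1.   ] w 0.04369077619179309 F [-6.52  0.03  5.05] j [  23.   17.  -39.   -0.  -34. -111.]
world d [ 0.1204  0.0006 -0.0025] tool units now [ 0.11 -0.15  6.02] tool units after turn [ 0.13 -0.15  6.02] turn units [-0.01 -0.04 -0.  ] deg 0.05678491308889022
tool y,z in world [-0.029  1.     0.   ] [ 1.     0.029 -0.003]
```

View pics/s1.png

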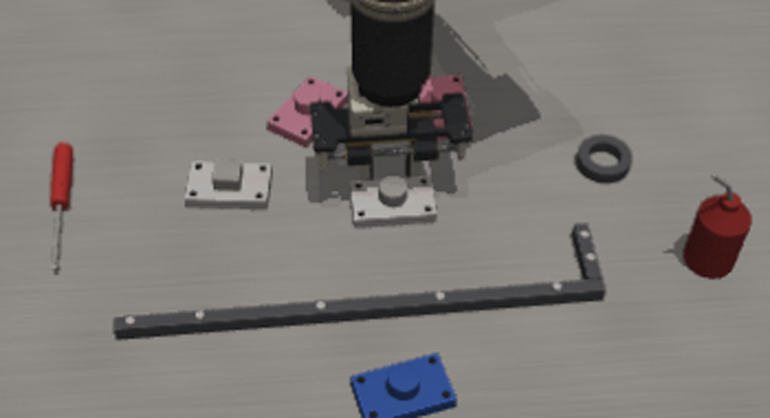

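{"method": "arm_command", "body": {
  "plan": [
    {"dx": 0, "dy": 0, "dz": 0.35, "wx": 0, "wy": 0, "wz": 0},
    {"dx": 0, "dy": 0, "dz": 0.35, "wx": 0, "wy": 0, "wz": 0},
    {"dx": 0, "dy": 0, "dz": 0.35, "wx": 0, "wy": 0, "wz": 0},
    {"dx": 0, "dy": 0, "dz": 0.35, "wx": 0, "wy": 0, "wz": 0},
    {"dx": 0, "dy": 0, "dz": 0.35, "wx": 0, "wy": 0, "wz": 0},
    {"dx": 0, "dy": 0, "dz": 0.35, "wx": 0, "wy": 0, "wz": 0},
    {"dx": 0, "dy": 0, "dz": 0.35, "wx": 0, "wy": 0, "wz": 0},
    {"dx": 0, "dy": 0, "dz": 0.35, "wx": 0, "wy": 0, "wz": 0},
    {"dx": 0, "dy": 0, "dz": 0.35, "wx": 0, "wy": 0, "wz": 0},
    {"dx": 0, "dy": 0, "dz": 0.35, "wx": 0, "wy": 0, "wz": 0},
    {"dx": 0, "dy": 0, "dz": 0.35, "wx": 0, "wy": 0, "wz": 0},
    {"dx": 0, "dy": 0, "dz": 0.35, "wx": 0, "wy": 0, "wz": 0},
    {"dx": 0, "dy": 0, "dz": 0.35, "wx": 0, "wy": 0, "wz": 0},
    {"dx": 0, "dy": 0, "dz": 0.35, "wx": 0, "wy": 0, "wz": 0},
    {"dx": 0, "dy": 0, "dz": 0.2, "wx": 0, "wy": 0, "wz": 0},
    {"dx": 0, "dy": 0, "dz": 0.1, "wx": 0, "wy": 0, "wz": 0}
  ]
}}

```text
time_s: 6.43
tcp_pos: [0.5749, -0.0059, 0.0165]
eef_rot: [-169.3, 88.6, -167.8]
contact_force: [-5.5, 0.3, 5.1]
gripper_width: 0.044
```

```bash
python3 - <<'E'
from h import *
go(.594,-.005,.016,91.7)
p,d=r.capture("scene");o=p[100:290,150:500];cv2.imwrite("pics/s2.png",cv2.resize(o,None,fx=2.2,fy=2.2,interpolation=cv2.INTER_CUBIC)[:,:,::-1])
E
```

```text
t 6.4333 tcp [ 0.5749 -0.0059  0.0165] ydir 91.55 tilt [-0.024 -0.005 -1.   ] w 0.04404767260857662 F [-5.51  0.28  5.14] j [  19.   25.  -25.   -0.  -41. -107.]
world d [ 0.0191  0.0009 -0.0005] tool units now [0.   0.02 0.96] tool units after turn [0.03 0.01 0.96] turn units [-0.03 -0.31  0.06] deg 0.15279636129784535
tool y,z in world [-0.027  1.    -0.005] [ 0.999  0.027 -0.025]
```

View pics/s2.png

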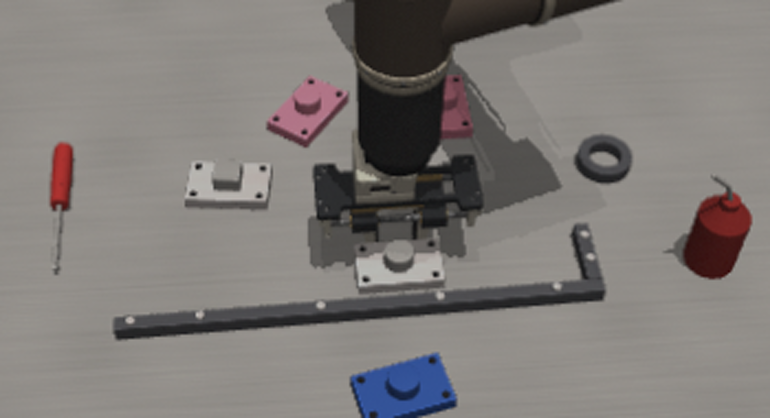

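{"method": "arm_command", "body": {
  "plan": [
    {"dx": 0, "dy": 0, "dz": 0.1, "wx": 0, "wy": -0.3, "wz": 0},
    {"dx": 0, "dy": 0, "dz": 0.2, "wx": 0, "wy": 0, "wz": 0},
    {"dx": 0, "dy": 0, "dz": 0.2, "wx": 0, "wy": 0, "wz": 0},
    {"dx": 0, "dy": 0, "dz": 0.2, "wx": 0, "wy": 0, "wz": 0},
    {"dx": 0, "dy": 0, "dz": 0.2, "wx": 0, "wy": 0, "wz": 0}
  ]
}}

```text
time_s: 6.9
tcp_pos: [0.5918, -0.0058, 0.016]
eef_rot: [-115.2, 89.7, -113.7]
contact_force: [-5.3, -0.3, 4.4]
gripper_width: 0.0436
```

{"method": "arm_command", "body": {
  "plan": [
    {"dx": 0, "dy": 0, "dz": 0.15, "wx": 0, "wy": 0, "wz": 0},
    {"dx": 0, "dy": 0, "dz": 0.15, "wx": 0, "wy": 0, "wz": 0}
  ]
}}

```text
time_s: 7.07
tcp_pos: [0.5939, -0.0062, 0.0154]
eef_rot: [-151.1, 89.3, -149.7]
contact_force: [-18.2, 3.9, 15.4]
gripper_width: 0.044
```

{"method": "arm_command", "body": {
  "plan": [
    {"dx": 0, "dy": 0, "dz": 0.15, "wx": 0, "wy": 0, "wz": 0},
    {"dx": 0, "dy": 0, "dz": 0.15, "wx": 0, "wy": 0, "wz": 0}
  ]
}}

```text
time_s: 7.23
tcp_pos: [0.5939, -0.0066, 0.0146]
eef_rot: [-162.6, 88.7, -161.1]
contact_force: [-13.6, 2.9, 11.9]
gripper_width: 0.0443
```

```bash
python3 - <<'E'
from h import *
go(.594,-.005,.016,91.7)
E
```

```text
t 7.2333 tcp [ 0.5939 -0.0066  0.0146] ydir 91.46 tilt [-0.022 -0.008 -1.   ] w 0.04432803949080044 F [-13.63   2.91  11.89] j [  18.   27.  -23.    0.  -42. -107.]
world d [0.0001 0.0016 0.0014] tool units now [-0.07  0.08  0.01] tool units after turn [-0.07  0.08  0.01] turn units [-0.05 -0.28  0.09] deg 0.2357698113255111
tool y,z in world [-0.026  1.    -0.007] [ 0.999  0.025 -0.022]
```

{"method": "arm_command", "body": {
  "plan": [
    {"dx": 0, "dy": 0, "dz": -0.3, "wx": 0, "wy": -0.25, "wz": 0},
    {"dx": 0, "dy": 0, "dz": -0.7, "wx": 0, "wy": 0, "wz": 0},
    {"dx": 0, "dy": 0, "dz": -1, "wx": 0, "wy": 0, "wz": 0},
    {"dx": -1, "dy": 0, "dz": -0.5, "wx": 0, "wy": 0, "wz": 0},
    {"dx": -1, "dy": 0, "dz": 0, "wx": 0, "wy": 0, "wz": 0},
    {"dx": -1, "dy": -1, "dz": 0, "wx": 0, "wy": 0, "wz": 0},
    {"dx": -1, "dy": -1, "dz": 0, "wx": 0, "wy": 0, "wz": 0},
    {"dx": -1, "dy": -1, "dz": 0, "wx": -1, "wy": 0, "wz": 0},
    {"dx": 0, "dy": -1, "dz": 0, "wx": -1, "wy": 0, "wz": 0},
    {"dx": 0, "dy": -1, "dz": 0, "wx": -1, "wy": 0, "wz": 0}
  ],
  "fingers": 0.85
}}

```text
time_s: 8.07
tcp_pos: [0.563, -0.1044, 0.123]
eef_rot: [-25.4, 88.6, -9.2]
contact_force: [-0.4, 0.1, -1.3]
gripper_width: 0.0065
```

{"method": "arm_command", "body": {
  "plan": [
    {"dx": 0, "dy": 0, "dz": 0, "wx": -1, "wy": 0, "wz": 0},
    {"dx": 0, "dy": 0, "dz": 0, "wx": -1, "wy": 0, "wz": 0},
    {"dx": 0, "dy": 0, "dz": 0, "wx": -1, "wy": 0, "wz": 0},
    {"dx": 0, "dy": 0, "dz": 0, "wx": -1, "wy": 0, "wz": 0},
    {"dx": 0, "dy": 0, "dz": 0, "wx": -1, "wy": 0, "wz": 0},
    {"dx": 0, "dy": 0, "dz": 0, "wx": -1, "wy": 0, "wz": 0},
    {"dx": 0, "dy": 0, "dz": 0, "wx": -1, "wy": 0, "wz": 0},
    {"dx": 0, "dy": 0, "dz": 0, "wx": -1, "wy": 0, "wz": 0},
    {"dx": 0, "dy": 0, "dz": 0, "wx": -1, "wy": 0, "wz": 0},
    {"dx": 0, "dy": 0, "dz": 0, "wx": -1, "wy": 0, "wz": 0},
    {"dx": 0, "dy": 0, "dz": 0, "wx": -1, "wy": 0, "wz": 0},
    {"dx": 0, "dy": 0, "dz": 0, "wx": -1, "wy": 0, "wz": 0},
    {"dx": 0, "dy": 0, "dz": 0, "wx": -1, "wy": 0, "wz": 0},
    {"dx": 0, "dy": 0, "dz": 0, "wx": -1, "wy": 0, "wz": 0},
    {"dx": 0, "dy": 0, "dz": 0, "wx": -1, "wy": 0, "wz": 0},
    {"dx": 0, "dy": 0, "dz": 0, "wx": -1, "wy": 0, "wz": 0}
  ]
}}

```text
time_s: 9.4
tcp_pos: [0.5923, -0.1075, 0.1336]
eef_rot: [-94.6, 85.5, -1.3]
contact_force: [-0.5, 0.5, -0.2]
gripper_width: 0.0064
```

```bash
python3 - <<'E'
from h import *
go(.634,-.10,.12,1.7)
p,d=r.capture("top");o=p[80:320,150:520];cv2.imwrite("pics/z2.png",cv2.resize(o,None,fx=2.1,fy=2.1,interpolation=cv2.INTER_CUBIC)[:,:,::-1])
E
```

```text
t 9.4 tcp [ 0.5923 -0.1075  0.1336] ydir -176.7 tilt [ 0.078 -0.002 -0.997] w 0.006359173375654805 F [-0.48  0.54 -0.19] j [  9.  16. -21.   1. -48.  -6.]
world d [ 0.0417  0.0075 -0.0136] tool units now [ 0.84 -2.04  0.26] tool units after turn [ 0.68 -2.09  0.31] turn units [ 0.35 -0.07  0.98] deg -1.6030797937208945
tool y,z in world [-0.995 -0.057 -0.078] [-0.057  0.998 -0.006]
```

View pics/z2.png

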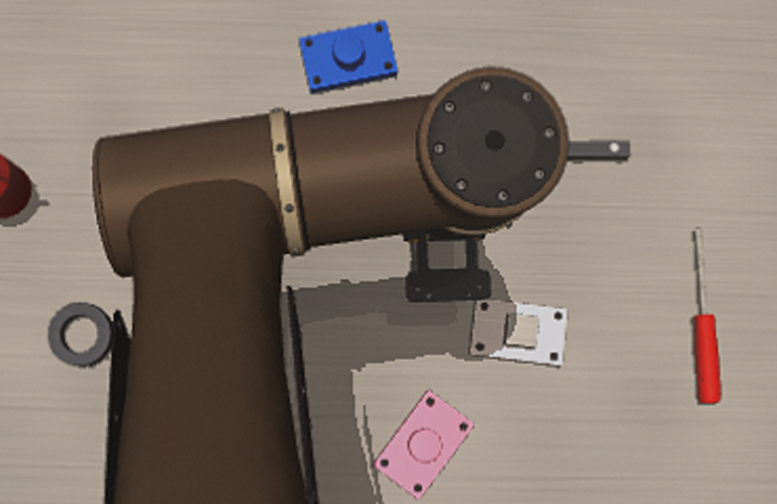

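{"method": "arm_command", "body": {
  "plan": [
    {"dx": 0, "dy": -0.7, "dz": 0, "wx": 0.35, "wy": -0.07, "wz": 0.98},
    {"dx": 0, "dy": -0.7, "dz": 0, "wx": 0, "wy": 0, "wz": 0},
    {"dx": 0, "dy": -0.7, "dz": 0, "wx": 0, "wy": 0, "wz": 0},
    {"dx": 0, "dy": 0, "dz": 0, "wx": 0, "wy": 0, "wz": 0}
  ]
}}

```text
time_s: 9.78
tcp_pos: [0.6361, -0.1059, 0.1339]
eef_rot: [-136.2, 90.0, -44.6]
contact_force: [0.9, 0.2, 0.1]
gripper_width: 0.0067
```

```bash
python3 - <<'E'
from h import *
go(.634,-.10,.016,1.7)
p,d=r.capture("scene");m=r.camera_model("scene")
for a in (.22,0,-.05,-.1): 
    pass
# predicted plate outline at y0
th=np.radians(1.7);
q=p.copy()
o=p[150:250,230:450];cv2.imwrite("pics/s3.png",cv2.resize(o,None,fx=3.5,fy=3.5,interpolation=cv2.INTER_CUBIC)[:,:,::-1])
for i in r.cut_out("scene","round_holder")[:3]: print(i['score'],i['bbox'])
E
```

```text
t 9.7833 tcp [ 0.6361 -0.1059  0.1339] ydir -178.35 tilt [ 0. -0. -1.] w 0.006658430847100484 F [0.87 0.21 0.09] j [  8.  22. -11.   0. -57.  -6.]
world d [-0.0021  0.0059 -0.1179] tool units now [5.9 0.1 0.3] tool units after turn [5.9  0.09 0.3 ] turn units [-0.01 -0.    0.  ] deg 0.04773715759381503
tool y,z in world [-1.    -0.029 -0.   ] [-0.029  1.    -0.   ]
0.96 [338.6, 132.3, 26.8, 34.5]
0.88 [309.9, 212.7, 42.0, 22.4]
0.73 [307.8, 259.5, 49.9, 34.5]
```

View pics/s3.png

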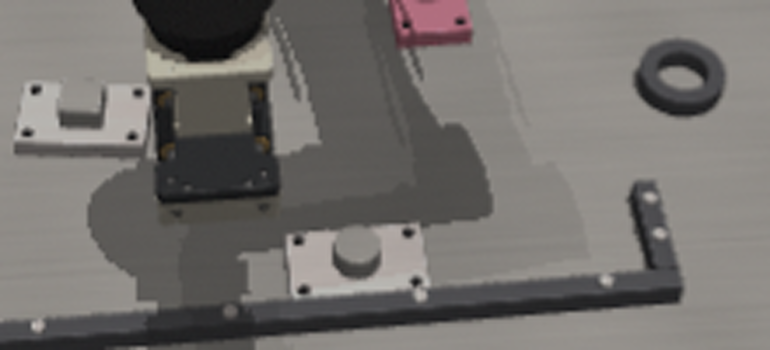

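{"method": "arm_command", "body": {
  "plan": [
    {"dx": 1, "dy": 0.1, "dz": 0, "wx": 0, "wy": 0, "wz": 0},
    {"dx": 1, "dy": 0, "dz": 0, "wx": 0, "wy": 0, "wz": 0},
    {"dx": 1, "dy": 0, "dz": 0, "wx": 0, "wy": 0, "wz": 0},
    {"dx": 1, "dy": 0, "dz": 0, "wx": 0, "wy": 0, "wz": 0},
    {"dx": 1, "dy": 0, "dz": 0, "wx": 0, "wy": 0, "wz": 0},
    {"dx": 0.6, "dy": 0, "dz": 0, "wx": 0, "wy": 0, "wz": 0},
    {"dx": 0.2, "dy": 0, "dz": 0, "wx": 0, "wy": 0, "wz": 0},
    {"dx": 0, "dy": 0, "dz": 0, "wx": 0, "wy": 0, "wz": 0}
  ]
}}

```text
time_s: 10.55
tcp_pos: [0.633, -0.1058, 0.0174]
eef_rot: [-84.1, 89.3, 7.1]
contact_force: [-0.1, -0.2, -0.3]
gripper_width: 0.0067
```

```bash
python3 - <<'E'
from h import *
go(.6315,.105,.016,1.7)
m=r.camera_model("scene")
print(px2w(m,[[230+288/3.5,150+237/3.5],[230+424/3.5,150+224/3.5]],.018))
print(r.get_state()['moment'])
p,d=r.capture("scene")
o=p[150:250,230:450];cv2.imwrite("pics/s4.png",cv2.resize(o,None,fx=3.5,fy=3.5,interpolation=cv2.INTER_CUBIC)[:,:,::-1])
E
```

```text
t 10.55 tcp [ 0.633  -0.1058  0.0174] ydir -178.76 tilt [ 0.012  0.002 -1.   ] w 0.0066915965960018964 F [-0.13 -0.25 -0.31] j [  8.  29. -18.   0. -42.  -7.]
world d [-0.0015  0.2108 -0.0014] tool units now [ 0.08 -0.15 10.54] tool units after turn [ 0.07 -0.24 10.54] turn units [-0.1   0.02  0.16] deg 0.45758369142276933
tool y,z in world [-1.    -0.022 -0.012] [-0.022  1.     0.001]
[[ 0.61383833 -0.05333689]
 [ 0.60835555  0.05104   ]]
[ 0.05084774  0.19294186 -0.03558481]
```

View pics/s4.png

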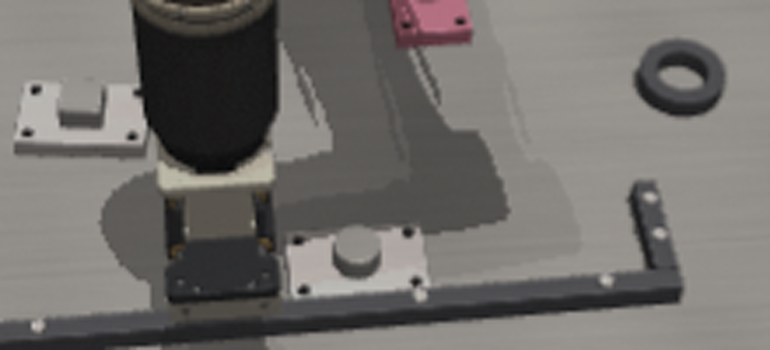

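{"method": "arm_command", "body": {
  "plan": [
    {"dx": 0, "dy": 0, "dz": 0.4, "wx": -0.1, "wy": 0, "wz": 0.16},
    {"dx": 0, "dy": 0, "dz": 0.4, "wx": 0, "wy": 0, "wz": 0},
    {"dx": 0, "dy": 0, "dz": 0.4, "wx": 0, "wy": 0, "wz": 0},
    {"dx": 0, "dy": 0, "dz": 0.4, "wx": 0, "wy": 0, "wz": 0},
    {"dx": 0, "dy": 0, "dz": 0.4, "wx": 0, "wy": 0, "wz": 0},
    {"dx": 0, "dy": 0, "dz": 0.4, "wx": 0, "wy": 0, "wz": 0},
    {"dx": 0, "dy": 0, "dz": 0.4, "wx": 0, "wy": 0, "wz": 0},
    {"dx": 0, "dy": 0, "dz": 0.4, "wx": 0, "wy": 0, "wz": 0},
    {"dx": 0, "dy": 0, "dz": 0.4, "wx": 0, "wy": 0, "wz": 0},
    {"dx": 0, "dy": 0, "dz": 0.4, "wx": 0, "wy": 0, "wz": 0}
  ]
}}

```text
time_s: 11.43
tcp_pos: [0.6324, -0.0184, 0.0231]
eef_rot: [-80.9, 89.7, 10.8]
contact_force: [-0.0, -2.6, -0.7]
gripper_width: 0.0067
```

```bash
python3 - <<'E'
from h import *
go(.6315,.105,.016,1.7)
p,d=r.capture("scene")
o=p[150:250,230:450];cv2.imwrite("pics/s5.png",cv2.resize(o,None,fx=3.5,fy=3.5,interpolation=cv2.INTER_CUBIC)[:,:,::-1])
E
```

```text
t 11.4333 tcp [ 0.6324 -0.0184  0.0231] ydir -178.27 tilt [ 0.005  0.001 -1.   ] w 0.006659372439417748 F [-0.01 -2.59 -0.73] j [ 16.  28. -19.   0. -43. -14.]
world d [-0.0009  0.1234 -0.0071] tool units now [ 0.36 -0.14  6.17] tool units after turn [ 0.36 -0.14  6.17] turn units [0.01 0.01 0.07] deg -0.025877592868880583
tool y,z in world [-1.    -0.03  -0.005] [-0.03   1.     0.001]
```

View pics/s5.png

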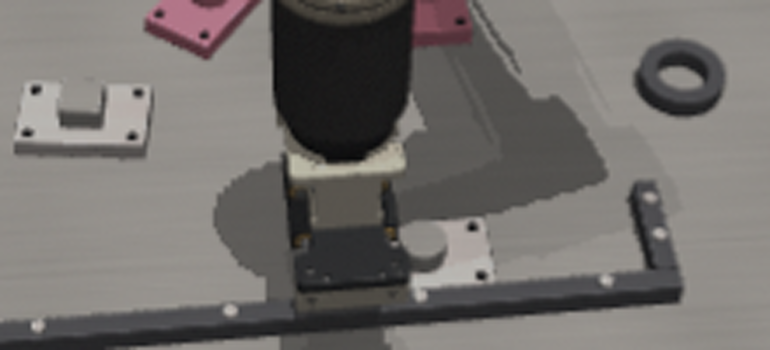

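{"method": "arm_command", "body": {
  "plan": [
    {"dx": 0.12, "dy": 0, "dz": 0.4, "wx": 0, "wy": 0, "wz": 0.05},
    {"dx": 0.12, "dy": 0, "dz": 0.4, "wx": 0, "wy": 0, "wz": 0},
    {"dx": 0.12, "dy": 0, "dz": 0.4, "wx": 0, "wy": 0, "wz": 0},
    {"dx": 0.12, "dy": 0, "dz": 0.4, "wx": 0, "wy": 0, "wz": 0},
    {"dx": 0.12, "dy": 0, "dz": 0.4, "wx": 0, "wy": 0, "wz": 0},
    {"dx": 0.06, "dy": 0, "dz": 0.4, "wx": 0, "wy": 0, "wz": 0},
    {"dx": 0.06, "dy": 0, "dz": 0.4, "wx": 0, "wy": 0, "wz": 0}
  ]
}}

```text
time_s: 12.07
tcp_pos: [0.633, 0.0374, 0.0127]
eef_rot: [-131.1, 89.6, -39.2]
contact_force: [0.1, -6.2, 4.6]
gripper_width: 0.0062
```

{"method": "arm_command", "body": {
  "plan": [
    {"dx": 0.05, "dy": 0, "dz": 0.4, "wx": 0, "wy": 0, "wz": 0},
    {"dx": 0.05, "dy": 0, "dz": 0.4, "wx": 0, "wy": 0, "wz": 0},
    {"dx": 0.05, "dy": 0, "dz": 0.4, "wx": 0, "wy": 0, "wz": 0},
    {"dx": 0.05, "dy": 0, "dz": 0.4, "wx": 0, "wy": 0, "wz": 0},
    {"dx": 0.05, "dy": 0, "dz": 0.4, "wx": 0, "wy": 0, "wz": 0}
  ]
}}

```text
time_s: 12.48
tcp_pos: [0.6322, 0.0736, 0.0114]
eef_rot: [-159.1, 89.3, -67.3]
contact_force: [-1.8, -10.5, 8.5]
gripper_width: 0.0069
```

```bash
python3 - <<'E'
from h import *
go(.6315,.105,.016,1.7)
p,d=r.capture("scene")
o=p[150:250,230:450];cv2.imwrite("pics/s6.png",cv2.resize(o,None,fx=3.5,fy=3.5,interpolation=cv2.INTER_CUBIC)[:,:,::-1])
E
```

```text
t 12.4833 tcp [0.6322 0.0736 0.0114] ydir -178.17 tilt [ 0.005 -0.012 -1.   ] w 0.006865482173112372 F [ -1.76 -10.53   8.5 ] j [ 25.  29. -19.   1. -42. -24.]
world d [-0.0007  0.0314  0.0046] tool units now [-0.25 -0.02  1.57] tool units after turn [-0.23 -0.01  1.57] turn units [ 0.03 -0.15  0.06] deg -0.13291183605906554
tool y,z in world [-0.999 -0.032 -0.004] [-0.032  0.999 -0.012]
```

View pics/s6.png

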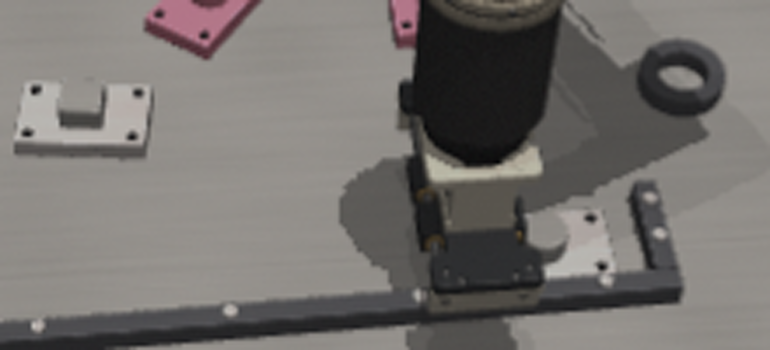

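{"method": "arm_command", "body": {
  "plan": [
    {"dx": -0.15, "dy": 0, "dz": 0.2, "wx": 0, "wy": -0.15, "wz": 0},
    {"dx": -0.1, "dy": 0, "dz": 0.3, "wx": 0, "wy": 0, "wz": 0},
    {"dx": 0, "dy": 0, "dz": 0.3, "wx": 0, "wy": 0, "wz": 0},
    {"dx": 0, "dy": 0, "dz": 0.3, "wx": 0, "wy": 0, "wz": 0}
  ]
}}

```text
time_s: 12.87
tcp_pos: [0.6309, 0.0975, 0.0165]
eef_rot: [-77.7, 89.8, 14.1]
contact_force: [-1.0, -1.0, -0.9]
gripper_width: 0.0063
```

{"method": "arm_command", "body": {
  "plan": [
    {"dx": 0, "dy": 0, "dz": 0.2, "wx": 0, "wy": 0, "wz": 0},
    {"dx": 0, "dy": 0, "dz": 0.15, "wx": 0, "wy": 0, "wz": 0}
  ]
}}

```text
time_s: 13.03
tcp_pos: [0.6304, 0.1028, 0.0164]
eef_rot: [-155.1, 89.8, -63.2]
contact_force: [10.2, -37.5, 0.6]
gripper_width: 0.0067
```

{"method": "arm_command", "body": {
  "plan": [
    {"dx": 0, "dy": 0, "dz": 0.15, "wx": 0, "wy": 0, "wz": 0},
    {"dx": 0, "dy": 0, "dz": 0.15, "wx": 0, "wy": 0, "wz": 0}
  ]
}}

```text
time_s: 13.2
tcp_pos: [0.6305, 0.1025, 0.0166]
eef_rot: [175.7, 89.3, -92.5]
contact_force: [4.7, -18.9, 3.4]
gripper_width: 0.0066
```

```bash
python3 - <<'E'
from h import *
go(.6315,.105,.016,1.7)
p,d=r.capture("scene")
o=p[150:250,230:450];cv2.imwrite("pics/s7.png",cv2.resize(o,None,fx=3.5,fy=3.5,interpolation=cv2.INTER_CUBIC)[:,:,::-1])
E
```

```text
t 13.2 tcp [0.6305 0.1025 0.0166] ydir -178.15 tilt [-0.001 -0.013 -1.   ] w 0.006607125739117867 F [  4.74 -18.89   3.41] j [ 27.  29. -18.   1. -43. -26.]
world d [ 0.001   0.0025 -0.0006] tool units now [ 0.03 -0.05  0.12] tool units after turn [ 0.03 -0.05  0.12] turn units [ 0.03 -0.16 -0.01] deg -0.14738171572776082
tool y,z in world [-0.999 -0.032  0.001] [-0.032  0.999 -0.013]
```

View pics/s7.png

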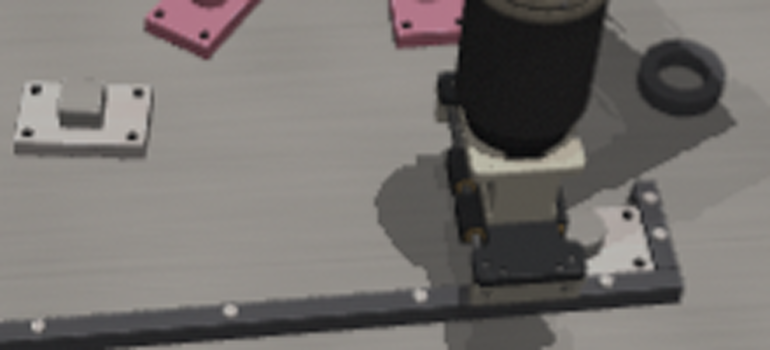

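{"method": "arm_command", "body": {
  "plan": [
    {"dx": 0, "dy": 0, "dz": -0.3, "wx": 0, "wy": 0, "wz": 0},
    {"dx": 0, "dy": 0, "dz": -0.7, "wx": 0, "wy": 0, "wz": 0},
    {"dx": 0, "dy": 0, "dz": -1, "wx": 0, "wy": 0, "wz": 0},
    {"dx": -1, "dy": 0, "dz": -0.5, "wx": 0, "wy": 0, "wz": 0},
    {"dx": -1, "dy": 0, "dz": -0.5, "wx": 0, "wy": 0, "wz": 0},
    {"dx": -1, "dy": 0, "dz": -1, "wx": 0, "wy": 0, "wz": 0},
    {"dx": -1, "dy": 0, "dz": -1, "wx": 0, "wy": 0, "wz": 0},
    {"dx": -1, "dy": 0, "dz": -1, "wx": 0, "wy": 0, "wz": 0},
    {"dx": -1, "dy": 0, "dz": -1, "wx": 0, "wy": 0, "wz": 0},
    {"dx": -1, "dy": 0, "dz": -1, "wx": 0, "wy": 0, "wz": 0},
    {"dx": 0, "dy": 0.5, "dz": -1, "wx": 0, "wy": 0, "wz": 0},
    {"dx": 0, "dy": 0.5, "dz": -1, "wx": 0, "wy": 0, "wz": 0},
    {"dx": 0, "dy": 0.5, "dz": -1, "wx": 0, "wy": 0, "wz": 0},
    {"dx": 0, "dy": 0.5, "dz": -1, "wx": 0, "wy": 0, "wz": 0},
    {"dx": 0, "dy": 0.5, "dz": -1, "wx": 0, "wy": 0, "wz": 0},
    {"dx": 0, "dy": 0.5, "dz": -1, "wx": 0, "wy": 0, "wz": 0},
    {"dx": 0, "dy": 0.5, "dz": -1, "wx": 0, "wy": 0, "wz": 0},
    {"dx": 0, "dy": 0.5, "dz": -1, "wx": 0, "wy": 0, "wz": 0},
    {"dx": 0, "dy": 0, "dz": -1, "wx": 0, "wy": 0, "wz": 0},
    {"dx": 0, "dy": 0, "dz": -1, "wx": 0, "wy": 0, "wz": 0}
  ]
}}

```text
time_s: 14.92
tcp_pos: [0.5634, -0.268, 0.1662]
eef_rot: [-104.9, 89.2, -12.4]
contact_force: [0.9, 0.6, 0.1]
gripper_width: 0.0063
```

{"method": "arm_command", "body": {
  "plan": [
    {"dx": 0, "dy": 0, "dz": -1, "wx": 0, "wy": 0, "wz": 0},
    {"dx": 0, "dy": 0, "dz": -1, "wx": 0, "wy": 0, "wz": 0},
    {"dx": 0, "dy": 0, "dz": -1, "wx": 0, "wy": 0, "wz": 0},
    {"dx": 0, "dy": 0, "dz": -1, "wx": 0, "wy": 0, "wz": 0},
    {"dx": 0, "dy": 0, "dz": -1, "wx": 0, "wy": 0, "wz": 0},
    {"dx": 0, "dy": 0, "dz": -1, "wx": 0, "wy": 0, "wz": 0},
    {"dx": 0, "dy": 0, "dz": -1, "wx": 0, "wy": 0, "wz": 0},
    {"dx": 0, "dy": 0, "dz": 0, "wx": 0, "wy": 0, "wz": 0}
  ]
}}

```text
time_s: 15.58
tcp_pos: [0.5701, -0.4165, 0.1656]
eef_rot: [-90.5, 88.8, 2.0]
contact_force: [1.1, 0.2, -0.6]
gripper_width: 0.0068
```

```bash
python3 - <<'E'
from h import *
go(.5,-.1,.1,1.7)
p,d=r.capture("top");m=r.camera_model("top");o=p[130:210,190:350];cv2.imwrite("pics/z3.png",cv2.resize(o,None,fx=5,fy=5,interpolation=cv2.INTER_CUBIC)[:,:,::-1])
s=cv2.cvtColor(p,cv2.COLOR_RGB2HSV);print(p[175,225:275:4].mean(1))
b=((s[:,:,2]>165)&(s[:,:,1]<40)).astype(np.uint8);n,l,st,c=cv2.connectedComponentsWithStats(b)
for i in range(1,n):
    if 300<st[i,4]<4000:
        ys,xs=np.nonzero(l==i); w=px2w(m,np.c_[xs,ys],0.018);print(st[i],cv2.minAreaRect((w*1000).astype(np.float32)))
for q in("square_holder","die_ring","screwdriver","round_holder"):
    for i in r.cut_out("top",q)[:3]:
        ys,xs=np.nonzero(i['mask']);w=px2w(m,np.c_[xs,ys],0.018);print(q,i['score'],w.mean(0),cv2.minAreaRect((w*1000).astype(np.float32)))
p,d=r.capture("scene")
o=p[110:290,230:500];cv2.imwrite("pics/s8.png",cv2.resize(o,None,fx=2.9,fy=2.9,interpolation=cv2.INTER_CUBIC)[:,:,::-1])
E
```

```text
t 15.5833 tcp [ 0.5701 -0.4165  0.1656] ydir -177.43 tilt [ 0.02   0.001 -1.   ] w 0.0067517963971738156 F [ 1.1   0.2  -0.58] j [-21.  26.  -1.  -1. -62.  23.]
world d [-0.0701  0.3165 -0.0656] tool units now [ 3.22  2.86 15.97] tool units after turn [ 3.28  3.03 15.92] turn units [ 0.19 -0.    0.25] deg -0.8683643866824013
tool y,z in world [-0.999 -0.045 -0.02 ] [-0.045  0.999 -0.   ]
[214.33333333 214.         217.          53.33333333  71.66666667
 193.66666667 213.33333333 213.33333333 217.66666667 107.33333333
 155.         154.33333333 154.        ]
[ 57  23  49  15 473] ((982.1862182617188, 589.3495483398438), (130.66845703125, 38.72359085083008), 89.50660705566406)
[290  25  37  15 395] ((982.4654541015625, 10.502849578857422), (37.927391052246094, 89.86196899414062), 1.6219897270202637)
[ 453   57  147   62 3420] ((859.4269409179688, -543.8982543945312), (379.2897033691406, 148.8271026611328), 89.71653747558594)
[ 218  156   43   26 1009] ((630.3922729492188, 166.35250854492188), (60.70956802368164, 101.64131164550781), 1.2865453958511353)
[374 222  22  28 402] ((478.3890686035156, -181.6874237060547), (44.68640899658203, 64.60308837890625), 84.06962585449219)
square_holder 0.84 [ 0.47921682 -0.17808015] ((477.31781005859375, -178.56321716308594), (47.488365173339844, 66.1380844116211), 79.8721923828125)
die_ring 0.93 [0.459717   0.27939901] ((459.7434387207031, 279.1351623535156), (70.35698699951172, 71.39495849609375), 1.543053388595581)
round_holder 0.93 [ 0.34784957 -0.10520048] ((348.03973388671875, -104.5416259765625), (67.33380889892578, 104.80175018310547), 53.28044891357422)
round_holder 0.75 [ 0.78878922 -0.0119011 ] ((788.3995361328125, -11.677719116210938), (68.12110900878906, 107.61436462402344), 13.756566047668457)
round_holder 0.73 [0.62828665 0.16675191] ((627.9652709960938, 167.04620361328125), (65.51765441894531, 103.1377182006836), 1.2861334085464478)
```

View pics/z3.png

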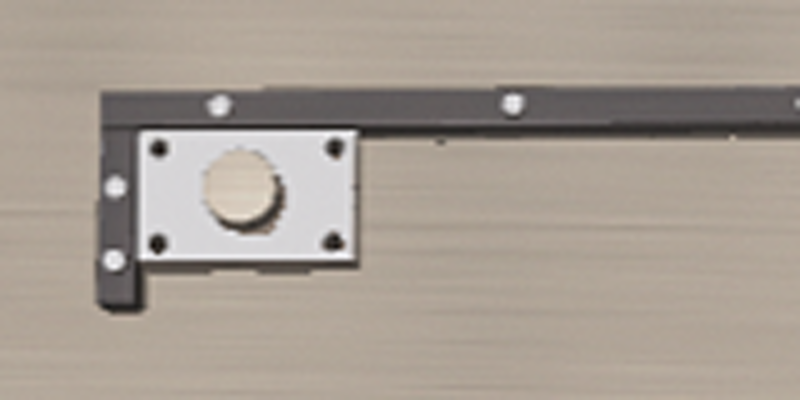

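View pics/s8.png

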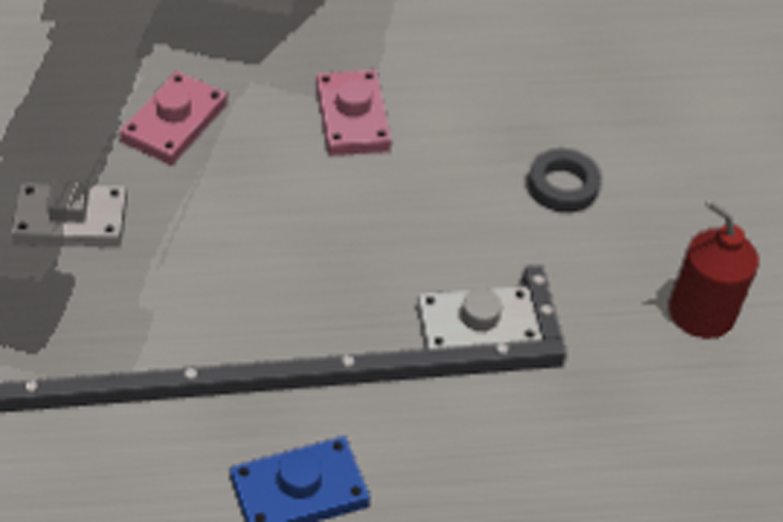

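```bash
python3 -c "
from plant import r
print(r.close_job(), r.get_state()['contact_force'])"
```

```text
the job is handed in; nothing more can be done
the job is handed in; nothing more can be done
```

The round-shank holder is seated in the inside corner of the fence, flush against both rails, and the job is handed in at about 16 s of the 51 s allowed. No verdict was reported.

**What I did:** I pushed the plate's long edge with both fingers half open until it stopped against the long rail. The force there was about 18 N. I then pushed its end with the fingers nearly shut, along the rail and up to the short stop, where the force peaked at about 38 N. After that I backed off, lifted clear and moved the arm away.

**Last checks (top camera):**

| | Measured | Seated place, from my fence fit |
|---|---|---|
| Plate centre (m) | (0.630, 0.166) | (0.630, 0.166) |
| Angle to world axes | about 1.3° | about 1.7° |

- **Accuracy:** The calibration is only good to about 2 mm. Both views show the plate flat with no visible gap at the rail or the stop.
- **Bystanders:** The ring measured within about 1 mm of its starting place, and the oil can looked unmoved in the pictures. The visible edge of the square holder was also unmoved, though it was partly hidden at the end. The screwdriver was under the arm and not found in the last picture. The gripper never came low near it.
- **Fingertip height:** It drifted while I pushed along the rail, once to about 12 mm and once down to bench level, where it brushed the bench at about 8 N. I corrected it both times, and it stayed on the plate's edge.

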